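Dry-fit the girder bridge on its river base

ROBOT

A 7-joint arm with a two-finger parallel gripper is mounted at the origin on a cart in front of the work surface, level with it; the furniture and walls round the work are solid. World frame = base frame: x ahead of the robot, y to its left, z up, the work surface at z = 0. Lengths are in m, angles in rad, forces in N, time in s.
With the tool pointing down it reaches from about 0.4 to 0.85 m from the base axis. Payload 10.4 kg.
Tool frame: the origin (TCP) lies at the centre of the arm's flange, where the gripper is bolted on; the fingertips stand 182 mm ahead of it and the grasp point (between the pads) lies r.grasp_offset ahead of it (r.grasp_offset is the distance from the TCP to the grasp point, in m); z points along the fingers, y is the line along which they close (so a half turn about z gives the same grasp; the last joint's range is limited). The gripper opens to 87 mm and grips with 3 to 60 N. Pads are 19 mm wide; open, the fingers measure 117 mm over their backs; the gripper's body (75 mm by 190 mm) begins 51 mm behind the grasp point.
Start: joints at [-1.324, 0.332, -0.065, 1.46, 0.022, 1.35, -0.088], TCP at [0.167, 0.602, 0.405] pointing down, gripper open.
Joint ranges: [-2.6, 2.6], [-0.5, 2.12], [-1.47, 1.34], [0.16, 2.42], [-1.27, 4.41], [0.06, 2.06], [-2.6, 2.6]. Speed limits (rad/s): [2.22, 2.22, 2.79, 2.79, 3.14, 3.14, 3.14].

INTERFACE

Orientations are given as a unit quaternion [x, y, z, w].
In Python, from bench import status, vision, job, spotter, r gives the robot as it stands. The module is installed in compiled form; this text tells all that it offers.
- The arm moves only by the tool play_rows, never from a script. Its argument "series" is a list of rows, each a list of 6 numbers: the shift along the tool's x, y, z each as a share of 150 mm, from -1 to 1, then the turn, a rotation vector about the tool's x, y, z each as a share of 30 degrees, from -1 to 1. In form: [[x, y, z, ax, ay, az], ...]. A call has 1 to 5 rows; each row is the pose to reach, as a shift and turn from the pose commanded when the call began, along the tool's axes at that moment; what a row does not reach only later rows make up. A row lasts 1/10 s, in which the tool goes at most 50 mm and 8.59 degrees, less where a joint would pass 70% of its speed; a pose out of reach is approached as far as the arm can. A call with a number of a shift or a turn outside -1 to 1 is refused whole. A call with a gripper value outside its range is refused whole. "fingers" is the opening, from -1 (shut) to 1 (fully open), set as the call begins (left out, the last holds). The fingers move at their own pace and stop on an object; "squeeze" is the grip in N (left out, the last holds). Time passes only in rows, so rows that repeat a pose let the fingers close. It gives the time, the measured TCP pose, the force, the opening and the grip force at its end, in the units of the state.
- status.read_state(): the state, without advancing time (a new reading comes with each control period).
- vision.camera(name): name is "scene" or "top" or "wrist"; returns the picture (400x640x3 uint8, blue, green, red); there is no depth.
- vision.calibration(name): a dict with "fx", "fy", "cx", "cy" (pixels), "rvec" (rotation vector, rad) and "tvec" (3), from world to camera coordinates, as OpenCV has them; the wrist camera has in their place "T_tool_cam" (4x4, takes a point from camera to tool coordinates, whose origin is the TCP and whose axes are the flange's). Camera axes: x right, y down, z forward; pixel columns grow to the right and rows downward; lengths in m; the calibration is good to about 2 mm. A picture is of the moment at which its call begins: read the wrist's pose just before it. calibration takes no time and is no camera call.
- job.close_job(): hands the job in; it is judged then, once.
Trained networks look in the newest picture that a camera, given by its name, has taken for a name from the list of things; names that differ only in an ending like _2 or _b are one class to them, and where a whole thing is asked for, a point or a joint stands for the part that bears it (a point fixed in the world has none). Each returns a list of dicts, best first, with "conf" (0 to 1); they miss things now and then, are a little off and sometimes report something else, mostly with a low value. They report only what shows in the picture. A call takes as long as a camera call.
- spotter.boxes_of(camera, name): "point" ([x, y, z] in m, in world coordinates, good to about 4 mm: the middle of the surface that is visible of it).
- spotter.regions_of(camera, name): "pixels" (400x640 bool, what is visible of it).
The state is a dict: "time": time; "joint_positions": joint angles; "joint_vel": joint speeds; "joint_torque": joint torques, N m; "ee_pos": TCP position; "eef_rot": TCP orientation; "ft_force": force on the tool from outside, world axes, zero at the start; "torque": the same for the moment, N m; "width": finger opening in m; "grip_force": force on a finger pad.
Only numpy, scipy, OpenCV 4.12 (cv2) and the standard library are available. Lean on these libraries where they do the work, as an engineer would, in place of code of your own. Each camera call takes 0.05 s, during which the arm holds its last target. There are 200 camera calls.

TASK

Dry-fit the little girder bridge on its river base: stand the tall grey pier upright in the low concrete footing and the short brick-red pier in the raised footing on the rock, then lower the white span onto them so that a bearing pin goes up into it near each end and it sits down flat on both piers, and last lay the straight track along the top of the span, centred on it. Leave the red paint pot where it stands, and let go of everything.

Things in the scene. Friction and masses are not known exactly. Their poses are not given: they have to be found in the camera images.
- river_base: Green-topped model landscape base with a blue stream across its middle, 90 x 190 x 10 mm, fixed on a plywood sheet whose top is at z = 0.023. Origin: centre of its underside; y runs along its length, which is the line of the bridge. The two pier footings are fixed on it at y = +48 mm and -48 mm; which footing is at which end varies.
- low_seat (a point): Centre of the floor of the low footing: a light grey concrete socket on the river base, floor 14 mm above the plywood. Axes as the river base's. The socket is 38 mm wide in x and 30 mm in y inside, its rim stands 7 mm above the floor and is 4.5 mm thick. Fixed.
- high_seat (a point): Centre of the floor of the raised footing: a brown rock 66 x 56 mm with a socket in its top, floor 34 mm above the plywood (20 mm above the low one). Axes as the river base's. The socket is 38 mm in x, 30 mm in y inside, rim 7 mm high and 4.5 mm thick. Fixed.
- tall_pier: Tall grey stone pier, a plain upright block 30 mm (x) by 22 mm (y) by 62 mm high, with a steel bearing pin on top, 9 mm thick, tapered, 9 mm high. Loose, about 90 g, stands on a green cutting mat 3 mm thick that lies on the plywood. Origin: centre of its underside, z up. In the footing its x and y lie along those of the river base, either way round.
- short_pier: Short brick-red pier, a plain upright block 30 mm (x) by 22 mm (y) by 42 mm high, with the same steel pin on top, 9 mm thick, tapered, 9 mm high. Loose, about 60 g, stands on the green mat. Origin: centre of its underside, z up. In the footings both piers' tops are level.
- bridge_span: White plastic bridge span, 28 mm (x) by 145 mm (y, its length), top 22 mm above its underside; loose, about 35 g, lies right way up on the mat. Origin: centre of its underside. Hollow below: side walls 2 mm thick, and near each end a pocket between two cross ribs, 24 mm (x) by 20 mm (y), centred 48 mm from the middle, where a pier's pin goes in; it then rests on the pier tops.
- track_piece: Loose straight piece of model track, dark rails and sleepers, 40 mm (x, 36 mm where fingers grip) by 175 mm (y, its length) by 11 mm high, about 55 g, lies on the mat. Origin: centre of its underside. Goes on top of the span, along it, overhanging 15 mm at each end.
- paint_pot: Small red paint pot with a white cap, 33 mm across, 30 mm high, loose, stands on the mat among the parts; not to be moved. Origin: centre of its underside. (Brown and green pots further back play no part.)

How it is judged:
On the way, in this order (a step that is already met when the one before it is completed fails the run):
1. both piers stand in their own footings, let go (horizontal distance between tall_pier and low_seat below 0.008 m and z of tall_pier in the frame of low_seat between -0.003 and 0.003 m and angle between each of tall_pier, short_pier's own z axis and vertical below 0.06 rad and horizontal distance between short_pier and high_seat below 0.008 m and z of short_pier in the frame of high_seat between -0.003 and 0.003 m and contact force between the fingers and tall_pier below 0.05 N and contact force between the fingers and short_pier below 0.05 N), for 0.2 s.
2. the span sits flat on both piers with a pin in each end, let go (horizontal distance between tall_pier and low_seat below 0.008 m and z of tall_pier in the frame of low_seat between -0.003 and 0.003 m and angle between each of tall_pier, short_pier's own z axis and vertical below 0.06 rad and horizontal distance between short_pier and high_seat below 0.008 m and z of short_pier in the frame of high_seat between -0.003 and 0.003 m and z of tall_pier in the frame of bridge_span between -0.065 and -0.059 m and x of tall_pier in the frame of bridge_span between -0.011 and 0.011 m and z of short_pier in the frame of bridge_span between -0.045 and -0.039 m and x of short_pier in the frame of bridge_span between -0.011 and 0.011 m and ((y of tall_pier in the frame of bridge_span between 0.038 and 0.058 m and y of short_pier in the frame of bridge_span between -0.058 and -0.038 m) or (y of short_pier in the frame of bridge_span between 0.038 and 0.058 m and y of tall_pier in the frame of bridge_span between -0.058 and -0.038 m)) and angle between bridge_span's own z axis and vertical below 0.04 rad and contact force between the fingers and bridge_span below 0.05 N), for 0.2 s.
3. the track lies centred along the span, let go (horizontal distance between tall_pier and low_seat below 0.008 m and z of tall_pier in the frame of low_seat between -0.003 and 0.003 m and angle between each of tall_pier, short_pier, track_piece's own z axis and vertical below 0.06 rad and horizontal distance between short_pier and high_seat below 0.008 m and z of short_pier in the frame of high_seat between -0.003 and 0.003 m and z of tall_pier in the frame of bridge_span between -0.065 and -0.059 m and x of tall_pier in the frame of bridge_span between -0.011 and 0.011 m and z of short_pier in the frame of bridge_span between -0.045 and -0.039 m and x of short_pier in the frame of bridge_span between -0.011 and 0.011 m and ((y of tall_pier in the frame of bridge_span between 0.038 and 0.058 m and y of short_pier in the frame of bridge_span between -0.058 and -0.038 m) or (y of short_pier in the frame of bridge_span between 0.038 and 0.058 m and y of tall_pier in the frame of bridge_span between -0.058 and -0.038 m)) and angle between bridge_span's own z axis and vertical below 0.04 rad and x of track_piece in the frame of bridge_span between -0.01 and 0.01 m and y of track_piece in the frame of bridge_span between -0.015 and 0.015 m and z of track_piece in the frame of bridge_span between 0.018 and 0.027 m and angle between the y axis of track_piece and the y axis of bridge_span, either way round below 0.12 rad and contact force between the fingers and track_piece below 0.05 N), for 0.2 s.
At the end, for the whole second after the job is handed in: Piers upright on the floors of their own footings (8 mm from centre, 3 mm in height), span flat on both (3 mm) with a pin in each end pocket, track on the span within 10 mm sideways, 15 mm lengthways, 0.12 rad; all let go and at rest; paint pot moved less than 20 mm (horizontal distance between tall_pier and low_seat below 0.008 m and z of tall_pier in the frame of low_seat between -0.003 and 0.003 m and angle between each of tall_pier, short_pier, track_piece's own z axis and vertical below 0.06 rad and horizontal distance between short_pier and high_seat below 0.008 m and z of short_pier in the frame of high_seat between -0.003 and 0.003 m and z of tall_pier in the frame of bridge_span between -0.065 and -0.059 m and x of tall_pier in the frame of bridge_span between -0.011 and 0.011 m and z of short_pier in the frame of bridge_span between -0.045 and -0.039 m and x of short_pier in the frame of bridge_span between -0.011 and 0.011 m and ((y of tall_pier in the frame of bridge_span between 0.038 and 0.058 m and y of short_pier in the frame of bridge_span between -0.058 and -0.038 m) or (y of short_pier in the frame of bridge_span between 0.038 and 0.058 m and y of tall_pier in the frame of bridge_span between -0.058 and -0.038 m)) and angle between bridge_span's own z axis and vertical below 0.04 rad and x of track_piece in the frame of bridge_span between -0.01 and 0.01 m and y of track_piece in the frame of bridge_span between -0.015 and 0.015 m and z of track_piece in the frame of bridge_span between 0.018 and 0.027 m and angle between the y axis of track_piece and the y axis of bridge_span, either way round below 0.12 rad and linear speed of each of tall_pier, short_pier, bridge_span, track_piece below 0.01 m/s and distance of paint_pot from where it was at the start of the episode below 0.02 m); the robot touches nothing.
It fails at once if the paint pot is moved by more than 20 mm (distance of paint_pot from where it was at the start of the episode above 0.02 m).
It also fails if it takes over 112 s, if anything falls off the work surface, if the arm or the gripper's body presses on something with over 40 N, if the wrist force passes 120 N, or if a joint passes its speed limit or range.

## Working session

There is one attempt and no reset: what is moved stays moved. The work goes in short steps, Python scripts to look and compute and a tool call to move; the robot and the scene stay as the last step left them, time stands still between calls to the robot, and variables do not carry over. Pictures are saved under pics/ and viewed, at most 14 in all, crops included, and the job is handed in when it is done.

Besides the shell and the picture viewer there is one more tool, called after "Request:" as name(argument=value, ...) on one line, values as JSON. play_rows: Moves the arm, as the interface text tells. Shift numbers are shares of 150 mm and turn numbers shares of 30 degrees, none past 1 either way. Its arguments: {"type":"object","properties":{"series":{"type":"array","items":{"type":"array","items":{"type":"number"}}},"fingers":{"type":"number"},"squeeze":{"type":"number"}},"required":["series"]}

```bash
mkdir -p pics; cat > h.py <<'E'
import numpy as np, cv2
from scipy.spatial.transform import Rotation as R
from bench import status, vision, job, spotter, r
NAMES=["river_base","low_seat","high_seat","tall_pier","short_pier","bridge_span","track_piece","paint_pot"]
def cam(name, st=None):
    c=vision.calibration(name); K=np.array([[c["fx"],0,c["cx"]],[0,c["fy"],c["cy"]],[0,0,1.]])
    if "rvec" in c: Rc=R.from_rotvec(np.ravel(c["rvec"])).as_matrix(); t=np.ravel(c["tvec"])
    else:
        st=st or status.read_state(); T=np.eye(4); T[:3,:3]=R.from_quat(st["eef_rot"]).as_matrix(); T[:3,3]=st["ee_pos"]
        W=np.linalg.inv(T@np.array(c["T_tool_cam"])); Rc=W[:3,:3]; t=W[:3,3]
    return K,Rc,t
def toplane(c,uv,z):
    K,Rc,t=c; uv=np.atleast_2d(np.asarray(uv,float)); d=(np.linalg.inv(K)@np.c_[uv,np.ones(len(uv))].T).T@Rc
    o=-Rc.T@t; return o+d*((z-o[2])/d[:,2])[:,None]
def proj(c,P):
    K,Rc,t=c; q=(np.atleast_2d(P)@Rc.T+t)@K.T; return q[:,:2]/q[:,2:]
def rect(c,m,z):
    "min-area rectangle of a mask laid on plane z: centre, (short,long), yaw of long axis"
    k=max(cv2.findContours(m.astype(np.uint8),0,2)[0],key=cv2.contourArea)[:,0]
    P=toplane(c,k,z)[:,:2]; b=cv2.boxPoints(cv2.minAreaRect((P*1e4).astype(np.float32)))/1e4
    e=[b[1]-b[0],b[2]-b[1]]; e.sort(key=np.linalg.norm); l=e[1]
    return b.mean(0).round(4),[round(float(np.linalg.norm(x)),4) for x in e],round(float(np.degrees(np.arctan2(l[1],l[0])))%180,1)
E
cat > look.py <<'E'
from h import *
print(r.grasp_offset, status.read_state())
ims=[]
for n in ["top","scene","wrist"]:
    im=vision.camera(n); cv2.imwrite(f"pics/{n}0.png",im)
    if n=="wrist": continue
    c=cam(n); print(n,"campos",(-c[1].T@c[2]).round(3))
    for k in NAMES:
        try: b=spotter.boxes_of(n,k); print(n,k,[(np.round(x["point"],4).tolist(),round(x["conf"],2)) for x in b[:2]])
        except Exception as e: print(n,k,e)
E
python3 look.py
```

```text
0.1635 {'time': 0.0, 'joint_positions': array([-1.32364916,  0.33288451, -0.06468639,  1.46095283,  0.02159954,
        1.34993776, -0.08851004]), 'joint_vel': array([-0.00013062, -0.00038108, -0.00012561, -0.00075128,  0.00083969,
        0.00081556, -0.00024629]), 'joint_torque': array([ 2.95637010e-04, -6.23259544e+01,  2.44741724e-02, -3.89895701e+01,
       -6.13688654e-02,  3.97255586e-02,  1.67104358e-04]), 'ee_pos': array([0.16652036, 0.60226678, 0.40394034]), 'eef_rot': array([ 1.34465888e-01,  9.90917944e-01, -7.40855008e-04, -6.27533300e-05]), 'ft_force': array([-0.95262328,  0.06016835,  0.73591344]), 'torque': array([-0.01914213,  0.02361762,  0.03691196]), 'grip_force': 0.0, 'width': 0.08737708981685766}
top campos [0.449 0.14  0.919]
top river_base [([0.5691, 0.0236, 0.0358], 0.69), ([0.5516, 0.2927, 0.0859], 0.25)]
top low_seat [([0.5692, 0.0708, 0.0334], 0.65), ([0.5688, 0.0297, 0.0347], 0.33)]
top high_seat [([0.567, -0.0229, 0.0557], 0.89)]
top tall_pier [([0.5509, 0.2914, 0.0874], 0.65)]
top short_pier [([0.5532, 0.2202, 0.0701], 0.76), ([0.6281, 0.3111, 0.0375], 0.37)]
top bridge_span [([0.4776, 0.289, 0.0483], 0.76), ([0.5618, 0.3678, 0.0578], 0.41)]
top track_piece [([0.6311, 0.3096, 0.0354], 0.6)]
top paint_pot [([0.5598, 0.3683, 0.0583], 0.74)]
scene campos [ 0.09  -0.434  0.633]
scene river_base [([0.5513, 0.0199, 0.0297], 0.98)]
scene low_seat [([0.5701, 0.0663, 0.0308], 0.92)]
scene high_seat [([0.5584, -0.0421, 0.055], 0.98)]
scene tall_pier [([0.5513, 0.2887, 0.0583], 0.75)]
scene short_pier []
scene bridge_span [([0.4764, 0.2849, 0.0502], 0.98), ([0.569, 0.0694, 0.0343], 0.39)]
scene track_piece [([0.6268, 0.3029, 0.0309], 0.96)]
scene paint_pot [([0.5607, 0.3625, 0.0464], 0.73)]
```

View pics/top0.png

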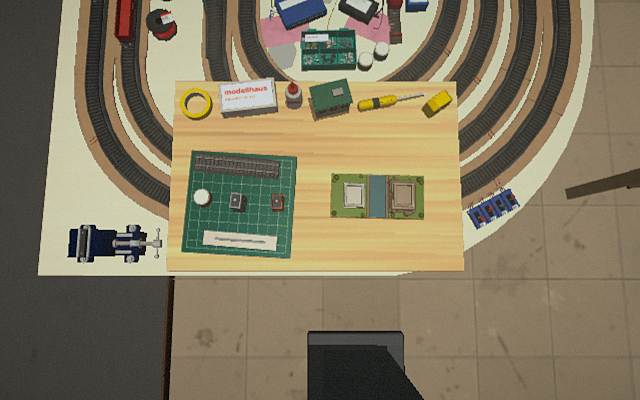

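View pics/scene0.png

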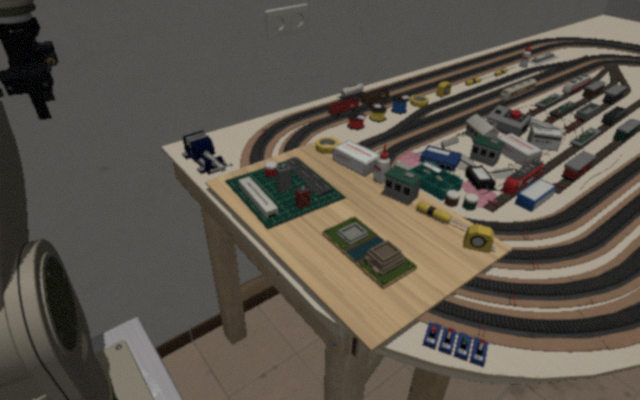

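```bash
cat > meas.py <<'E'
from h import *
Z={"river_base":.033,"low_seat":.044,"high_seat":.064,"tall_pier":.088,"short_pier":.068,"bridge_span":.048,"track_piece":.037,"paint_pot":.056}
for n in ["top","scene"]:
    vision.camera(n); c=cam(n)
    for k in NAMES:
        g=spotter.regions_of(n,k)
        if g:
            m=np.array(g[0]["pixels"]); np.save(f"m_{n}_{k}.npy",m)
            print(n,k,round(g[0]["conf"],2),int(m.sum()),rect(c,m,Z[k]))
E
python3 meas.py
```

```text
top river_base 0.56 2727 (array([0.5691, 0.0196], dtype=float32), [0.0923, 0.1916], 90.1)
top low_seat 0.78 534 (array([0.5714, 0.0684], dtype=float32), [0.0422, 0.0508], 179.2)
top high_seat 0.83 976 (array([ 0.5648, -0.023 ], dtype=float32), [0.0552, 0.0726], 178.3)
top tall_pier 0.86 242 (array([0.5515, 0.2927], dtype=float32), [0.0288, 0.0325], 0.1)
top short_pier 0.51 219 (array([0.552 , 0.2194], dtype=float32), [0.0234, 0.0335], 0.7)
top bridge_span 0.62 1063 (array([0.48  , 0.2935], dtype=float32), [0.0294, 0.1456], 85.1)
top track_piece 0.76 1560 (array([0.6316, 0.3073], dtype=float32), [0.0397, 0.1742], 83.8)
top paint_pot 0.79 254 (array([0.5637, 0.3685], dtype=float32), [0.0307, 0.0368], 63.8)
scene river_base 0.98 1761 (array([0.565 , 0.0136], dtype=float32), [0.0951, 0.1945], 88.6)
scene low_seat 0.6 352 (array([0.5648, 0.0597], dtype=float32), [0.0445, 0.0518], 177.9)
scene high_seat 0.94 916 (array([ 0.5509, -0.0442], dtype=float32), [0.064, 0.0776], 176.5)
scene tall_pier 0.95 416 (array([0.5302, 0.2572], dtype=float32), [0.0345, 0.1128], 57.0)
scene short_pier 0.78 306 (array([0.5373, 0.195 ], dtype=float32), [0.0334, 0.0812], 55.0)
scene bridge_span 0.66 636 (array([0.4713, 0.2822], dtype=float32), [0.0377, 0.1579], 84.9)
scene track_piece 0.71 709 (array([0.6244, 0.3016], dtype=float32), [0.0441, 0.1891], 83.6)
scene paint_pot 0.72 174 (array([0.5513, 0.3502], dtype=float32), [0.0319, 0.0679], 53.8)
```

The top view shows the mat with span (240,240), track (237,165), tall pier (238,201), short pier (277,202) and pot (202,198). The base is at (377,196), with the low footing at (355,195) and the rock footing at (403,196). The scene view agrees. I'll move the wrist camera over the parts, with the tool y axis along world x.

```bash
cat > plan.py <<'E'
# plan.py x y z yaw [n]: grasp-point target, yaw (deg) of tool y; prints calls (share units) from the present pose
import sys
from h import *
def plan(x,y,z,yaw,n=None,verbose=True):
    s=status.read_state(); A=R.from_quat(s["eef_rot"]); p=np.array(s["ee_pos"])
    a=np.radians(yaw); ty=np.array([np.cos(a),np.sin(a),0]); tz=np.array([0,0,-1.]); B=R.from_matrix(np.c_[np.cross(ty,tz),ty,tz])
    g=np.array([x,y,z])-r.grasp_offset*tz; w=(A.inv()*B).as_rotvec(); d=A.inv().apply(g-p)
    n=n or int(max(np.ceil(np.abs(d).max()/.148),np.ceil(np.degrees(np.linalg.norm(w))/28),1))
    print("now grasp",(p+A.apply([0,0,r.grasp_offset])).round(4),"t",round(s["time"],2),"width",round(s["width"],4))
    C=A
    for i in range(n):
        dl=C.inv().apply((g-p)/n); print([float(v) for v in np.r_[dl/.15,np.degrees(w/n)/30].round(3)]); C=C*R.from_rotvec(w/n)
if __name__=="__main__": plan(*map(float,sys.argv[1:5]))
E
python3 plan.py .53 .28 .24 0; python3 -c "
from h import *
print(np.round(vision.calibration('wrist')['T_tool_cam'],3),vision.calibration('wrist')['fx'])"
```

```text
now grasp [0.1666 0.6024 0.2413] t 1.85 width 0.0868
[-0.969, -0.475, 0.003, 0.0, -0.0, 0.828]
[-1.079, -0.024, 0.003, 0.0, -0.0, 0.828]
[-0.989, 0.432, 0.003, 0.0, -0.0, 0.828]
[[ 0.001 -0.96  -0.28   0.076]
 [ 1.     0.001  0.     0.001]
 [ 0.    -0.28   0.96   0.02 ]
 [ 0.     0.     0.     1.   ]] 276.9299558321859
```

Request:
play_rows(series=[[-0.33,-0.16,0,0,0,0.28],[-0.65,-0.32,0,0,0,0.55],[-0.969,-0.475,0,0,0,0.828],[-0.969,-0.475,0,0,0,0.828],[-0.969,-0.475,0,0,0,0.828]], fingers=1)

```text
time: 2.35
ee_pos: [0.2899, 0.4934, 0.4052]
eef_rot: [0.346, 0.938, 0.0, 0.0]
ft_force: [-0.7, -0.2, -0.7]
width: 0.0869
grip_force: 0.0
```

Request:
play_rows(series=[[-0.33,-0.01,0,0,0,0.28],[-0.65,-0.02,0,0,0,0.55],[-1,-0.024,0,0,0,0.828],[-1,-0.024,0,0,0,0.828],[-1,-0.024,0,0,0,0.828]])

```text
time: 2.85
ee_pos: [0.3996, 0.3958, 0.4047]
eef_rot: [0.538, 0.843, 0.0, -0.0]
ft_force: [-0.6, 0.7, -0.0]
width: 0.087
grip_force: 0.0
```

Request:
play_rows(series=[[-0.33,0.14,0,0,0,0.28],[-0.65,0.28,0,0,0,0.55],[-0.989,0.432,0,0,0,0.828],[-0.989,0.432,0,0,0,0.828],[-0.989,0.432,0,0,0,0.828]])

```text
time: 3.35
ee_pos: [0.5212, 0.2884, 0.4044]
eef_rot: [0.706, 0.708, -0.0, -0.0]
ft_force: [0.9, 0.5, -0.2]
width: 0.0871
grip_force: 0.0
```

```bash
python3 plan.py .53 .28 .24 0; cat > wlook.py <<'E'
import sys
from h import *
tag=sys.argv[1]; names=sys.argv[2].split(",")
Z={"river_base":.033,"low_seat":.044,"high_seat":.064,"tall_pier":.088,"short_pier":.068,"bridge_span":.048,"track_piece":.037,"paint_pot":.056}
s=status.read_state(); im=vision.camera("wrist"); cv2.imwrite(f"pics/{tag}.png",im); c=cam("wrist",s)
np.savez(f"c_{tag}.npz",K=c[0],Rc=c[1],t=c[2])
print("cam",(-c[1].T@c[2]).round(3))
for k in names:
    g=spotter.regions_of("wrist",k); b=spotter.boxes_of("wrist",k)
    if b: print(k,"box",np.round(b[0]["point"],4),round(b[0]["conf"],2))
    if g:
        m=np.array(g[0]["pixels"]); v,u=np.nonzero(m)
        print(k,"reg",round(g[0]["conf"],2),"uv",u.min(),u.max(),v.min(),v.max(),rect(c,m,Z[k]))
E
python3 wlook.py w1 tall_pier,short_pier,bridge_span,track_piece,paint_pot
```

```text
now grasp [0.5211 0.2884 0.2409] t 3.35 width 0.0871
[-0.056, 0.059, 0.006, -0.001, 0.0, 0.004]
cam [0.522 0.366 0.384]
tall_pier reg 0.85 uv 336 366 169 198 (array([0.5547, 0.3028], dtype=float32), [0.0306, 0.0341], 174.8)
short_pier box [0.5541 0.2281 0.0673] 0.57
short_pier reg 0.8 uv 335 361 225 253 (array([0.5555, 0.2288], dtype=float32), [0.0323, 0.0377], 90.9)
bridge_span box [0.4775 0.3023 0.0502] 0.92
bridge_span reg 0.71 uv 276 304 123 237 (array([0.4826, 0.2945], dtype=float32), [0.0298, 0.1445], 85.7)
track_piece box [0.6285 0.3189 0.0363] 0.8
track_piece reg 0.6 uv 384 438 97 235 (array([0.6326, 0.3097], dtype=float32), [0.0411, 0.1751], 84.6)
paint_pot box [0.562  0.3737 0.0561] 0.67
paint_pot reg 0.75 uv 345 376 103 132 (array([0.5665, 0.3723], dtype=float32), [0.0313, 0.0352], 0.1)
```

```bash
cat > fit.py <<'E'
# fit box models to masks over all saved views: views saved by snap()
import sys,pickle,os
from h import *
from scipy.optimize import minimize
B={"tall_pier":(.030,.022,.062),"short_pier":(.030,.022,.042),"bridge_span":(.028,.145,.022),"track_piece":(.040,.175,.011)}
def hull(k,p):
    a,b,h=B[k]; q=[[i*a/2,j*b/2,l] for i in(-1,1) for j in(-1,1) for l in(0,h)]
    if "pier" in k: q+=[[.0035*np.cos(t),.0035*np.sin(t),h+.009] for t in np.arange(0,6.28,.8)]
    q=np.array(q)@R.from_euler("z",p[3]).as_matrix().T+p[:3]; return q
def snap(tag,views,names):
    f=f"v_{tag}.pkl"; D=[]
    for n in views:
        s=status.read_state(); im=vision.camera(n); c=cam(n,s)
        cv2.imwrite(f"pics/{tag}_{n}.png",im)
        for k in names:
            g=spotter.regions_of(n,k)
            if g: D.append((n,k,np.array(g[0]["pixels"]),c,g[0]["conf"]))
    pickle.dump(D,open(f,"wb")); return D
S=8
def cost(k,p,obs):
    e=0
    for n,m,c in obs:
        v,u=np.nonzero(m); u0,v0=u.min()-6,v.min()-6; M=m[v0:v.max()+7,u0:u.max()+7]
        M=cv2.resize(M.astype(np.float32),None,fx=4,fy=4,interpolation=cv2.INTER_LINEAR)>.5
        uv=(proj(c,hull(k,p))-[u0,v0]+.5)*4-.5
        H=cv2.convexHull((uv*16).round().astype(np.int32)); I=np.zeros(M.shape,np.uint8); cv2.fillConvexPoly(I,H,1,shift=4)
        e+=1-(M&(I>0)).sum()/(M|(I>0)).sum()
    return e/len(obs)
def fit(k,p0,obs,free):
    free=list(free); sc=np.array([.006,.006,.004,.12])[free]; p0=np.array(p0,float)
    def f(x): p=p0.copy(); p[free]+=x*sc; return cost(k,p,obs)
    x0=np.zeros(len(free)); o=minimize(f,x0,method="Nelder-Mead",options=dict(initial_simplex=np.vstack([x0]+[x0+e for e in np.eye(len(free))]),xatol=.01,fatol=1e-4))
    p=p0.copy(); p[free]+=o.x*sc; return p,o.fun
def show(k,p,f,n): print(k,n,p[:3].round(4),round(float(np.degrees(p[3])),1),"cost",round(float(f),3))
E
python3 plan.py .55 .26 .185 0
```

```text
now grasp [0.5207 0.2882 0.2413] t 3.9 width 0.0869
[-0.188, 0.195, 0.376, 0.0, -0.001, 0.002]
```

Request:
play_rows(series=[[-0.09,0.1,0.19,0,0,0],[-0.188,0.195,0.376,0,0,0],[-0.188,0.195,0.376,0,0,0],[-0.188,0.195,0.376,0,0,0]])

```text
time: 4.3
ee_pos: [0.5502, 0.2596, 0.3482]
eef_rot: [0.707, 0.707, -0.0, -0.0]
ft_force: [-0.6, 0.4, -0.4]
width: 0.087
grip_force: 0.0
```

```bash
cat > f1.py <<'E'
from fit import *
D=snap("a",["top","wrist","scene"],["tall_pier","short_pier","bridge_span","track_piece"])
P0={"tall_pier":[.552,.292,.026,0],"short_pier":[.552,.22,.026,0],"bridge_span":[.48,.293,.026,-.08],"track_piece":[.632,.307,.026,-.1]}
for k in P0:
    for vs in (["top"],["wrist"],["top","wrist","scene"]):
        obs=[(n,m,c) for n,kk,m,c,cf in D if kk==k and n in vs]
        if not obs: continue
        p,f=fit(k,P0[k],obs,[0,1,3] if len(obs)<2 else [0,1,2,3]); show(k,p,f,[o[0] for o in obs])
E
python3 f1.py; python3 -c "
import cv2
cv2.imwrite('pics/a_big.png',cv2.resize(cv2.imread('pics/a_wrist.png')[:300,150:550],(800,600),interpolation=3))"
```

```text
tall_pier ['wrist'] [0.5565 0.298  0.026 ] -5.8 cost 0.076
tall_pier ['wrist', 'scene'] [0.5565 0.297  0.0199] -6.2 cost 0.143
short_pier ['top'] [0.5542 0.221  0.026 ] 1.2 cost 0.039
short_pier ['wrist'] [0.5567 0.2211 0.026 ] -0.9 cost 0.049
short_pier ['top', 'wrist', 'scene'] [0.5553 0.2207 0.0237] -3.1 cost 0.111
bridge_span ['wrist'] [0.4822 0.2944 0.026 ] -4.6 cost 0.05
bridge_span ['wrist', 'scene'] [0.4813 0.2955 0.0235] -5.1 cost 0.108
track_piece ['top'] [0.6333 0.3096 0.026 ] -6.9 cost 0.351
track_piece ['wrist'] [0.6332 0.3082 0.026 ] -5.7 cost 0.122
track_piece ['top', 'wrist', 'scene'] [0.6345 0.3098 0.022 ] -6.2 cost 0.215
```

View pics/a_big.png

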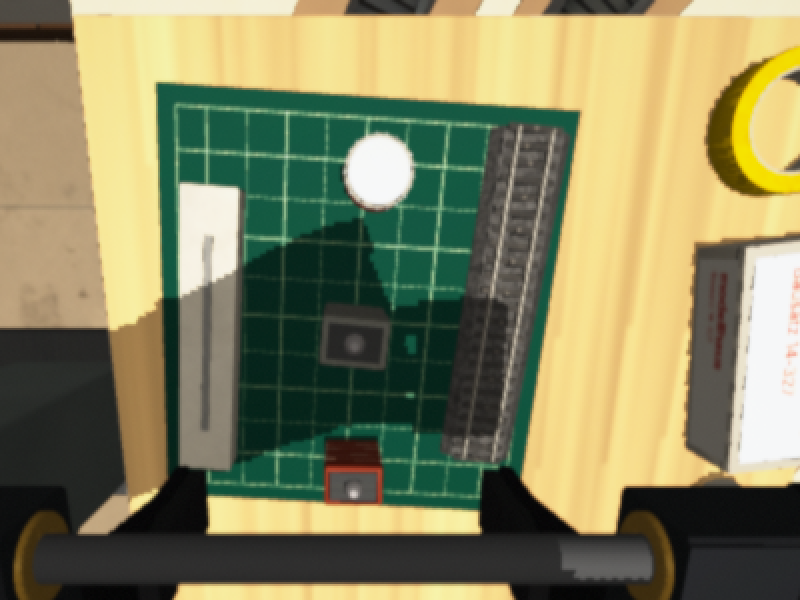

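The wrist crop shows the tall pier at (354,340), turned a few degrees, and the short pier square at (354,485). The span is on the left, the track on the right and the pot at (378,172). Next I'll grasp the tall pier.

```bash
python3 plan.py .5565 .297 .125 -4; python3 plan.py .5565 .297 .066 -4
```

```text
now grasp [0.5502 0.2597 0.1849] t 5.05 width 0.0866
[0.249, 0.042, 0.399, 0.0, -0.0, 0.134]
now grasp [0.5502 0.2597 0.1849] t 5.05 width 0.0866
[0.249, 0.042, 0.793, 0.0, -0.0, 0.134]
```

Request:
play_rows(series=[[0.12,0.02,0,0,0,0.07],[0.249,0.042,0.0,0,0,0.134],[0.249,0.042,0.2,0,0,0.134],[0.249,0.042,0.3,0,0,0.134],[0.249,0.042,0.399,0,0,0.134]], fingers=0.29)

```text
time: 5.55
ee_pos: [0.5564, 0.2965, 0.2873]
eef_rot: [0.731, 0.682, -0.001, 0.0]
ft_force: [-0.2, 0.4, -0.3]
width: 0.0583
grip_force: 0.0
```

```bash
python3 plan.py .5565 .297 .066 -4; python3 - <<'E'
from fit import *
D=snap("b",["wrist"],["tall_pier"])
for n,k,m,c,cf in D:
    p,f=fit(k,[.556,.297,.026,-.07],[(n,m,c)],[0,1,3]); show(k,p,f,n); v,u=np.nonzero(m); print(u.min(),u.max(),v.min(),v.max())
E
```

```text
now grasp [0.5562 0.2964 0.1238] t 5.55 width 0.0583
[0.003, 0.001, 0.385, -0.002, 0.002, -0.001]
tall_pier wrist [0.5567 0.2985 0.026 ] -4.6 cost 0.051
299 341 199 250
```

Request:
play_rows(series=[[0.005,0,0.1,0,0,0],[0.005,0,0.2,0,0,0],[0.005,0,0.3,0,0,0],[0.008,0,0.385,0,0,0],[0.008,0,0.385,0,0,0]])

```text
time: 6.15
ee_pos: [0.5558, 0.298, 0.2283]
eef_rot: [0.731, 0.682, -0.002, -0.0]
ft_force: [0.2, -0.0, -0.5]
width: 0.0559
grip_force: 0.0
```

Request:
play_rows(series=[[0,0,0,0,0,0],[0,0,0,0,0,0],[0,0,0,0,0,0],[0,0,0,0,0,0],[0,0,0,0,0,0]], fingers=-1, squeeze=12)

```text
time: 6.65
ee_pos: [0.5566, 0.2983, 0.2312]
eef_rot: [0.731, 0.682, 0.0, -0.0]
ft_force: [-0.8, 0.6, 2.9]
width: 0.0301
grip_force: 12.0
```

```bash
python3 plan.py .5565 .297 .18 0;python3 plan.py .5697 -.06 .18 0
```

```text
now grasp [0.5567 0.2984 0.0677] t 6.65 width 0.0301
[-0.008, 0.0, -0.748, 0.001, -0.001, -0.133]
now grasp [0.5567 0.2984 0.0677] t 6.65 width 0.0301
[-0.792, 0.085, -0.25, 0.0, -0.0, -0.044]
[-0.794, 0.066, -0.25, 0.0, -0.0, -0.044]
[-0.795, 0.048, -0.25, 0.0, -0.0, -0.044]
```

Request:
play_rows(series=[[0,0,-0.2,0,0,0],[0,0,-0.4,0,0,0],[0,0,-0.6,0,0,-0.07],[0,0,-0.75,0,0,-0.133],[0,0,-0.75,0,0,-0.133]])

```text
time: 7.15
ee_pos: [0.5573, 0.2984, 0.3469]
eef_rot: [0.707, 0.707, 0.003, 0.0]
ft_force: [0.1, -0.0, -1.2]
width: 0.0298
grip_force: 12.0
```

Request:
play_rows(series=[[-0.2,0.01,0,0,0,0],[-0.45,0.02,0,0,0,0],[-0.7,0.04,0,0,0,0],[-0.9,0.05,0,0,0,0],[-1,0.06,0,0,0,0]])

```text
time: 7.65
ee_pos: [0.5655, 0.1449, 0.3423]
eef_rot: [0.709, 0.706, -0.001, 0.0]
ft_force: [1.4, -0.8, -1.2]
width: 0.0299
grip_force: 12.0
```

Request:
play_rows(series=[[-0.25,0.01,0,0,0,0],[-0.5,0.015,0,0,0,0],[-0.75,0.02,0,0,0,0],[-1,0.03,0,0,0,0],[-1,0.03,0,0,0,0]])

```text
time: 8.15
ee_pos: [0.5698, -0.0071, 0.3429]
eef_rot: [0.71, 0.704, -0.001, 0.001]
ft_force: [0.1, -0.9, -1.0]
width: 0.03
grip_force: 12.0
```

Request:
play_rows(series=[[-0.2,0,0,0,0,0],[-0.4,0,0,0,0,0],[-0.4,0,0,0,0,0],[-0.4,0,0,0,0,0]])

```text
time: 8.55
ee_pos: [0.5701, -0.0613, 0.3426]
eef_rot: [0.707, 0.707, -0.0, -0.0]
ft_force: [-0.1, 0.1, -0.6]
width: 0.0298
grip_force: 12.0
```

```bash
python3 plan.py .569 -.06 .19 0; python3 wlook.py w3 low_seat,high_seat,river_base,tall_pier;  python3 -c "
import cv2
cv2.imwrite('pics/w3_big.png',cv2.resize(cv2.imread('pics/w3.png')[60:,120:520],(800,680),interpolation=3)[:600])"
```

```text
now grasp [ 0.57   -0.0612  0.1791] t 8.55 width 0.0298
[0.008, -0.007, -0.073, -0.001, -0.001, -0.002]
cam [0.571 0.016 0.323]
low_seat box [0.5714 0.0696 0.0376] 0.96
low_seat reg 0.55 uv 297 352 41 92 (array([0.574 , 0.0659], dtype=float32), [0.0419, 0.0503], 178.5)
high_seat box [ 0.5682 -0.023   0.0582] 0.77
high_seat reg 0.91 uv 283 358 141 195 (array([ 0.5701, -0.0245], dtype=float32), [0.0511, 0.0697], 178.1)
river_base reg 0.65 uv 276 374 11 211 (array([0.5726, 0.0192], dtype=float32), [0.0907, 0.1897], 88.5)
tall_pier box [ 0.5718 -0.0492  0.1846] 0.86
tall_pier reg 0.7 uv 293 351 223 301 (array([ 0.5718, -0.0911], dtype=float32), [0.0431, 0.0546], 0.0)
```

View pics/w3_big.png

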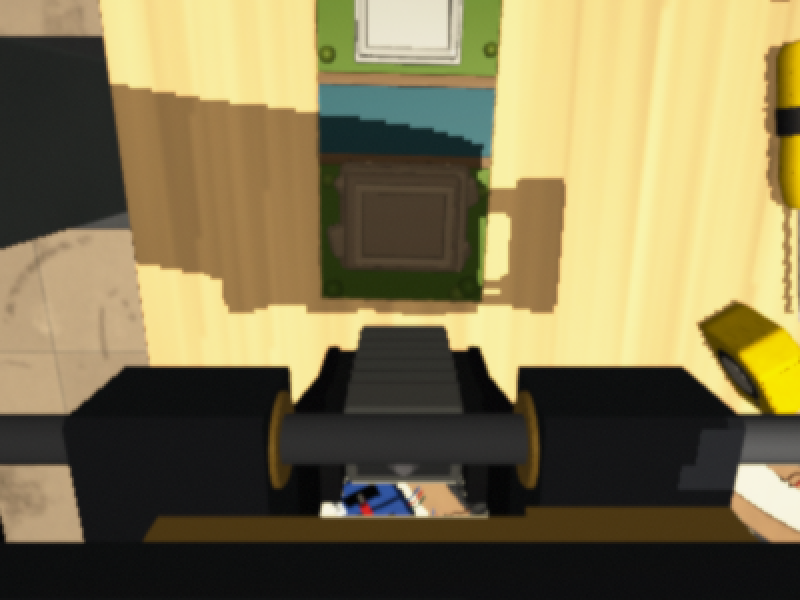

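The crop shows the low footing at (410,28), the rock footing at (405,225), and the held pier with its lower edge at row 326.

```bash
cat > base.py <<'E'
from fit import *
B["low_seat"]=(.047,.039,.011); B["river_base"]=(.090,.190,.010)
import pickle
D=snap("base",["wrist"],["low_seat","river_base"])+snap("base2",["top","scene"],["low_seat","river_base"])
for k,z0,y0 in (("low_seat",.033,.069),("river_base",.023,.021)):
    for vs in (["wrist"],["top"],["scene"],["wrist","top"],["wrist","scene","top"]):
        obs=[(n,m,c) for n,kk,m,c,cf in D if kk==k and n in vs]
        if obs: show(k,*fit(k,[.571,y0,z0,-.02],obs,[0,1,3]),[o[0] for o in obs])
s=status.read_state(); c=cam("wrist",s); g=np.array(s["ee_pos"])+[0,0,-r.grasp_offset]
print(proj(c,g+np.array([[-.015,.011,-.0417],[.015,.011,-.0417],[-.015,.011,.0203],[.015,.011,.0203]])).round(1))
E
python3 base.py
```

```text
low_seat ['wrist'] [0.5727 0.0669 0.033 ] -2.5 cost 0.086
low_seat ['top'] [0.572  0.0678 0.033 ] -0.2 cost 0.079
low_seat ['wrist', 'top'] [0.5721 0.0671 0.033 ] -1.4 cost 0.085
low_seat ['wrist', 'top'] [0.5721 0.0671 0.033 ] -1.4 cost 0.085
river_base ['wrist'] [0.5723 0.0186 0.023 ] -1.4 cost 0.377
river_base ['top'] [0.5698 0.0204 0.023 ] -1.7 cost 0.364
river_base ['scene'] [0.5685 0.0169 0.023 ] -1.2 cost 0.437
river_base ['wrist', 'top'] [0.571  0.0197 0.023 ] -1.9 cost 0.382
river_base ['wrist', 'top', 'scene'] [0.5705 0.0189 0.023 ] -1.7 cost 0.406
[[298.3 221.2]
 [340.6 221.2]
 [288.3 263.7]
 [349.  263.7]]
```

```bash
python3 plan.py .5715 .068 .098 -1.7
```

```text
now grasp [ 0.57   -0.0618  0.1797] t 9.45 width 0.0299
[0.865, 0.01, 0.545, 0.0, -0.0, 0.056]
```

Request:
play_rows(series=[[0.2,0.01,0,0,0,0],[0.45,0.01,0,0,0,0.03],[0.7,0.01,0,0,0,0.056],[0.865,0.01,0.1,0,0,0.056],[0.865,0.01,0.25,0,0,0.056]])

```text
time: 9.95
ee_pos: [0.5718, 0.0729, 0.3063]
eef_rot: [0.715, 0.699, 0.002, -0.0]
ft_force: [1.0, -0.3, -1.3]
width: 0.0298
grip_force: 12.0
```

Request:
play_rows(series=[[0,0,0.1,0,0,0],[0,0,0.2,0,0,0],[0,0,0.295,0,0,0],[0,0,0.295,0,0,0],[0,0,0.295,0,0,0]])

```text
time: 10.45
ee_pos: [0.5717, 0.0675, 0.2616]
eef_rot: [0.718, 0.696, -0.0, 0.0]
ft_force: [0.4, -0.6, 0.2]
width: 0.0299
grip_force: 12.0
```

```bash
python3 plan.py .5715 .068 .098 -1.7; python3 - <<'E'
from fit import *
s=status.read_state(); im=vision.camera("wrist"); c=cam("wrist",s)
a=R.from_euler("z",-1.7,degrees=True).as_matrix()
def quad(cx,cy,w,h,z): return np.array([[i*w/2,j*h/2,0] for i,j in((-1,-1),(1,-1),(1,1),(-1,1))])@a.T+[cx,cy,z]
big=cv2.resize(im[100:340,160:480],(800,600),interpolation=cv2.INTER_CUBIC)
def d(Q,col):
    q=((proj(c,Q)-[160,100]+.5)*2.5*8).astype(np.int32); cv2.polylines(big,[q[:,None]],True,col,1,cv2.LINE_AA,3)
d(quad(.5715,.067,.038,.030,.044),(0,255,255)); d(quad(.5715,.067,.047,.039,.044),(0,0,255))
g=np.array(s["ee_pos"])+[0,0,-r.grasp_offset-.0417]; d(quad(g[0],g[1]-.001,.030,.022,g[2]),(255,255,0))
cv2.imwrite("pics/p1.png",big)
E
```

```text
now grasp [0.5717 0.0675 0.0981] t 10.45 width 0.0299
[0.003, -0.001, 0.001, -0.0, 0.0, -0.001]
```

View pics/p1.png

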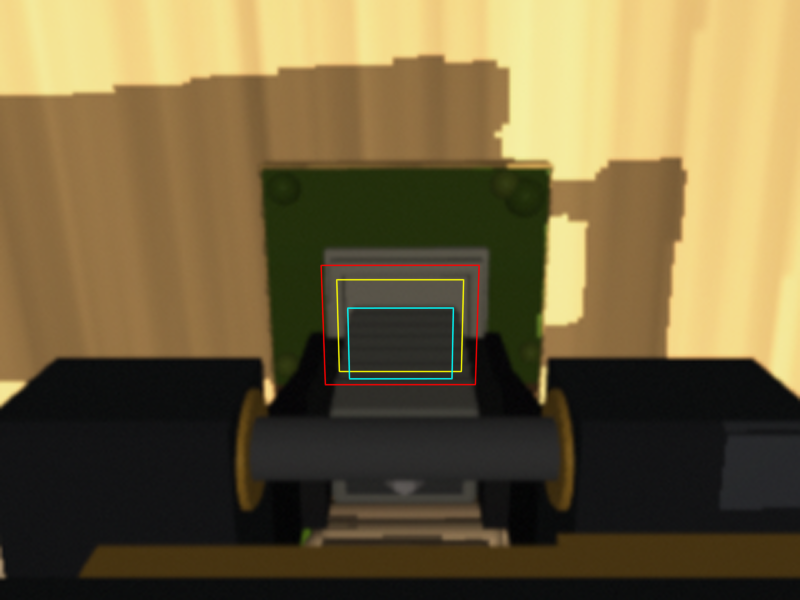

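The rim's outer far edge shows at row 248, not the predicted 265. I'll zoom in with more contrast.

```bash
python3 - <<'E'
from fit import *
s=status.read_state(); im=vision.camera("wrist"); c=cam("wrist",s)
x=im[155:275,240:400].astype(float); x=np.clip((x/255)**.5*320-10,0,255).astype(np.uint8)
cv2.imwrite("pics/p2.png",cv2.resize(x,(800,600),interpolation=cv2.INTER_CUBIC))
for uv,z in (((264.8,167.5),.033),((379,167.5),.033),((289.6,199.2),.044),((355,199.2),.044)): print(toplane(c,uv,z).round(4))
E
```

```text
[[0.5319 0.1145 0.033 ]]
[[0.6183 0.1119 0.033 ]]
[[0.5505 0.092  0.044 ]]
[[0.599  0.0906 0.044 ]]
```

View pics/p2.png

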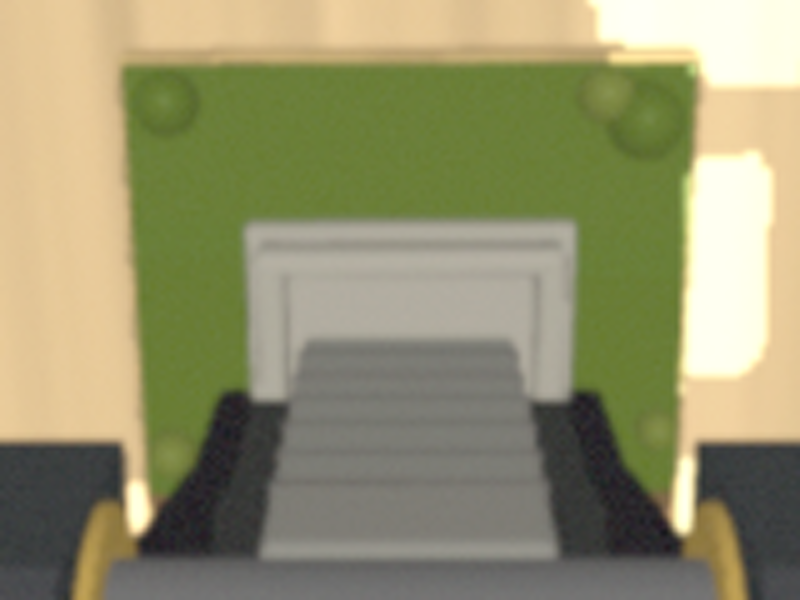

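The zoom shows the socket's inner edge centred at col 411.5 with the pier at col 410, so it is aligned within a millimetre. I'll lower it with a +1 mm y correction.

Request:
play_rows(series=[[0.01,0,0.02,0,0,0],[0.01,0,0.05,0,0,0],[0.01,0,0.08,0,0,0],[0.01,0,0.105,0,0,0],[0.01,0,0.12,0,0,0]])

```text
time: 11.05
ee_pos: [0.5714, 0.0695, 0.2429]
eef_rot: [0.717, 0.697, -0.0, -0.0]
ft_force: [-0.1, -0.5, -1.7]
width: 0.0299
grip_force: 12.0
```

Request:
play_rows(series=[[0,0,0.004,0,0,0],[0,0,0.008,0,0,0],[0,0,0.01,0,0,0],[0,0,0.01,0,0,0]])

```text
time: 11.45
ee_pos: [0.5716, 0.0694, 0.2422]
eef_rot: [0.717, 0.697, 0.0, 0.0]
ft_force: [-1.3, 0.7, 1.9]
width: 0.0301
grip_force: 12.0
```

Request:
play_rows(series=[[0,0,0,0,0,0],[0,0,0,0,0,0],[0,0,0,0,0,0],[0,0,0,0,0,0]], fingers=0.2)

```text
time: 11.85
ee_pos: [0.5716, 0.0695, 0.242]
eef_rot: [0.717, 0.697, 0.0, -0.0]
ft_force: [0.2, 0.2, 0.0]
width: 0.0499
grip_force: 0.0
```

Request:
play_rows(series=[[0,0,-0.2,0,0,0],[0,0,-0.4,0,0,0],[0,0,-0.6,0,0,0],[0,0,-0.75,0,0,0],[0,0,-0.75,0,0,0]])

```text
time: 12.35
ee_pos: [0.5724, 0.0693, 0.3579]
eef_rot: [0.718, 0.697, 0.003, 0.001]
ft_force: [0.9, 0.4, -0.3]
width: 0.0523
grip_force: 0.0
```

```bash
python3 plan.py .5555 .221 .19 0; python3 - <<'E'
from fit import *
for n,k,m,c,cf in snap("c",["top"],["tall_pier"]): show(k,*fit(k,[.5715,.068,.037,-.03],[(n,m,c)],[0,1,3]),n)
E
```

```text
now grasp [0.5732 0.0696 0.1944] t 12.35 width 0.0523
[0.504, -0.071, 0.015, 0.005, -0.002, -0.028]
[0.505, -0.064, 0.015, 0.005, -0.002, -0.028]
```

Request:
play_rows(series=[[0.2,-0.03,0,0,0,0],[0.45,-0.06,0,0,0,-0.03],[0.7,-0.1,0,0,0,-0.056],[0.9,-0.13,0,0,0,-0.056],[1,-0.135,0,0,0,-0.056]])

```text
time: 12.95
ee_pos: [0.5546, 0.2232, 0.3528]
eef_rot: [0.706, 0.708, -0.001, -0.001]
ft_force: [0.0, -0.2, -0.2]
width: 0.0522
grip_force: 0.0
```

Request:
play_rows(series=[[0,0,0.15,0,0,0],[0,0,0.3,0,0,0],[0,0,0.45,0,0,0],[0,0,0.55,0,0,0],[0,0,0.55,0,0,0]], fingers=0.29)

```text
time: 13.45
ee_pos: [0.5552, 0.2191, 0.2694]
eef_rot: [0.707, 0.707, -0.002, -0.0]
ft_force: [-0.2, -0.5, -0.1]
width: 0.056
grip_force: 0.0
```

```bash
python3 - <<'E'
from fit import *
for n,k,m,c,cf in snap("d",["wrist"],["short_pier"]): show(k,*fit(k,[.5555,.221,.026,0],[(n,m,c)],[0,1,3]),n)
E
python3 plan.py .5555 .221 .059 -1
```

```text
short_pier wrist [0.5566 0.2207 0.026 ] -1.0 cost 0.046
now grasp [0.5561 0.2196 0.1087] t 13.55 width 0.0562
[0.009, -0.004, 0.332, 0.0, 0.001, 0.032]
```

Request:
play_rows(series=[[0.005,0,0.1,0,0,0.03],[0.005,0,0.2,0,0,0.03],[0.004,0,0.3,0,0,0.03],[0.004,0,0.332,0,0,0.03],[0.004,0,0.332,0,0,0.03]])

```text
time: 14.05
ee_pos: [0.5554, 0.2205, 0.2209]
eef_rot: [0.713, 0.701, -0.001, -0.0]
ft_force: [0.6, 0.3, -0.3]
width: 0.0562
grip_force: 0.0
```

Request:
play_rows(series=[[0,0,0,0,0,0],[0,0,0,0,0,0],[0,0,0,0,0,0],[0,0,0,0,0,0],[0,0,0,0,0,0]], fingers=-1, squeeze=12)

```text
time: 14.55
ee_pos: [0.5558, 0.2207, 0.2226]
eef_rot: [0.713, 0.701, 0.0, 0.0]
ft_force: [0.7, 0.0, 0.8]
width: 0.0297
grip_force: 12.0
```

```bash
python3 plan.py .5555 .221 .18 0;python3 plan.py .5697 -.028 .18 -1.7
```

```text
now grasp [0.5559 0.2207 0.0591] t 14.55 width 0.0297
[0.002, -0.002, -0.806, 0.001, -0.001, -0.03]
now grasp [0.5559 0.2207 0.0591] t 14.55 width 0.0297
[-0.828, 0.06, -0.403, 0.0, -0.0, 0.013]
[-0.828, 0.065, -0.403, 0.0, -0.0, 0.013]
```

Request:
play_rows(series=[[0,0,-0.25,0,0,0],[0,0,-0.5,0,0,0],[0,0,-0.7,0,0,0],[0,0,-0.8,0,0,0],[0,0,-0.8,0,0,0]])

```text
time: 15.05
ee_pos: [0.5562, 0.2207, 0.3439]
eef_rot: [0.713, 0.701, 0.002, 0.0]
ft_force: [0.9, 0.1, -1.2]
width: 0.0299
grip_force: 12.0
```

Request:
play_rows(series=[[-0.2,0.01,0,0,0,0],[-0.45,0.02,0,0,0,0],[-0.7,0.04,0,0,0,0],[-0.9,0.05,0,0,0,0],[-1,0.06,0,0,0,0]])

```text
time: 15.55
ee_pos: [0.5619, 0.0674, 0.3404]
eef_rot: [0.714, 0.7, -0.001, -0.0]
ft_force: [-0.1, 0.9, -1.5]
width: 0.0299
grip_force: 12.0
```

Request:
play_rows(series=[[-0.2,0.01,0,0,0,0],[-0.4,0.02,0,0,0,0],[-0.6,0.03,0,0,0,0],[-0.65,0.04,0,0,0,0],[-0.65,0.04,0,0,0,0]])

```text
time: 16.05
ee_pos: [0.5668, -0.0275, 0.3411]
eef_rot: [0.713, 0.701, -0.001, -0.0]
ft_force: [-1.1, 1.0, -1.6]
width: 0.03
grip_force: 12.0
```

```bash
python3 plan.py .5692 -.028 .109 -1.7
```

```text
now grasp [ 0.5666 -0.0276  0.1776] t 16.05 width 0.03
[-0.003, 0.017, 0.458, -0.002, 0.001, 0.023]
```

Request:
play_rows(series=[[0,0.017,0.12,0,0,0.023],[0,0.017,0.24,0,0,0.023],[0,0.017,0.36,0,0,0.023],[0,0.017,0.458,0,0,0.023],[0,0.017,0.458,0,0,0.023]])

```text
time: 16.55
ee_pos: [0.5687, -0.0255, 0.271]
eef_rot: [0.716, 0.698, -0.001, -0.001]
ft_force: [0.0, -0.1, -0.6]
width: 0.0299
grip_force: 12.0
```

Request:
play_rows(series=[[0,0,0,0,0,0],[0,0,0,0,0,0]])

```text
time: 16.75
ee_pos: [0.5697, -0.0268, 0.2743]
eef_rot: [0.717, 0.697, 0.001, 0.0]
ft_force: [-0.0, -0.2, -0.5]
width: 0.03
grip_force: 12.0
```

```bash
cat > p3.py <<'E'
from fit import *
s=status.read_state(); im=vision.camera("wrist"); c=cam("wrist",s)
g=np.array(s["ee_pos"])+[0,0,-r.grasp_offset]; print(g)
x=im[125:275,220:420].astype(float); x=np.clip((x/255)**.5*320-10,0,255).astype(np.uint8)
cv2.imwrite("pics/p3.png",cv2.resize(x,(800,600),interpolation=cv2.INTER_CUBIC))
a=R.from_euler("z",-1.7,degrees=True).as_matrix()
def quad(cx,cy,w,h,z): return np.array([[i*w/2,j*h/2,0] for i,j in((-1,-1),(1,-1),(1,1),(-1,1))])@a.T+[cx,cy,z]
for nm,Q in (("rim in",quad(.5692,-.028,.038,.030,.064)),("rim out",quad(.5692,-.028,.047,.039,.064)),("pier bottom",quad(g[0],g[1],.030,.022,g[2]-.033)),("tall top",quad(.5716,.0685,.030,.022,.099))):
    print(nm,((proj(c,Q)-[220,125]+.5)*4-.5).round().tolist())
E
python3 p3.py
```

```text
[ 0.56974197 -0.02683131  0.11082978]
rim in [[295.0, 513.0], [496.0, 514.0], [501.0, 363.0], [291.0, 362.0]]
rim out [[272.0, 535.0], [520.0, 535.0], [526.0, 339.0], [265.0, 339.0]]
pier bottom [[312.0, 522.0], [483.0, 522.0], [486.0, 404.0], [310.0, 404.0]]
tall top [[277.0, -58.0], [503.0, -57.0], [507.0, -240.0], [272.0, -240.0]]
```

View pics/p3.png

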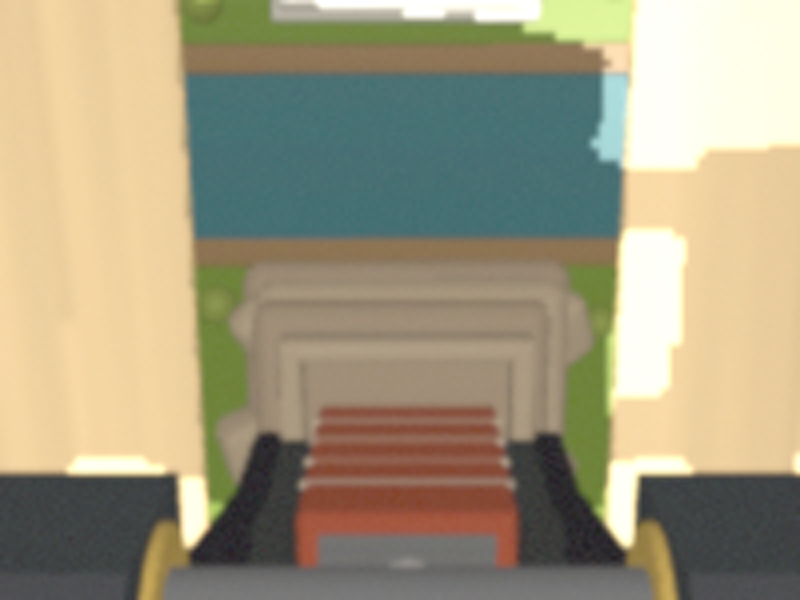

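The crop shows the red pier's lower edge (cols 320–494) centred in the socket's inner edge (303–512), so it is aligned.

Request:
play_rows(series=[[0,0,0.03,0,0,0],[0,0,0.06,0,0,0],[0,0,0.09,0,0,0],[0,0,0.115,0,0,0],[0,0,0.13,0,0,0]])

```text
time: 17.3
ee_pos: [0.5692, -0.0271, 0.2534]
eef_rot: [0.717, 0.697, -0.0, -0.0]
ft_force: [-4.8, 0.1, 14.8]
width: 0.0299
grip_force: 12.0
```

Request:
play_rows(series=[[0,0,0.003,0,0,0],[0,0,0.006,0,0,0],[0,0,0.006,0,0,0],[0,0,0.006,0,0,0]])

```text
time: 17.7
ee_pos: [0.5694, -0.0272, 0.2534]
eef_rot: [0.717, 0.697, 0.0, -0.0]
ft_force: [-3.0, -0.1, 5.3]
width: 0.0302
grip_force: 12.0
```

Request:
play_rows(series=[[0,0,0,0,0,0],[0,0,0,0,0,0],[0,0,0,0,0,0],[0,0,0,0,0,0]], fingers=0.2)

```text
time: 18.1
ee_pos: [0.5694, -0.0271, 0.253]
eef_rot: [0.717, 0.697, 0.0, 0.0]
ft_force: [-0.2, 0.2, 0.0]
width: 0.0502
grip_force: 0.0
```

Request:
play_rows(series=[[0,0,-0.2,0,0,0],[0,0,-0.4,0,0,0],[0,0,-0.6,0,0,0],[0,0,-0.7,0,0,0],[0,0,-0.7,0,0,0]])

```text
time: 18.6
ee_pos: [0.5699, -0.0272, 0.3599]
eef_rot: [0.717, 0.697, 0.002, 0.001]
ft_force: [-0.6, 0.1, -0.9]
width: 0.0521
grip_force: 0.0
```

Request:
play_rows(series=[[-0.15,0,0,0,0,0],[-0.3,0,0,0,0,0],[-0.33,0,0,0,0,0],[-0.33,0,0,0,0,0],[-0.33,0,0,0,0,0]])

```text
time: 19.1
ee_pos: [0.568, -0.0754, 0.3572]
eef_rot: [0.717, 0.698, -0.0, -0.001]
ft_force: [-0.9, 0.0, 0.5]
width: 0.0523
grip_force: 0.0
```

```bash
python3 - <<'E'
from fit import *
D=snap("e",["wrist","top"],["tall_pier","short_pier"])
for n,k,m,c,cf in D: show(k,*fit(k,{"tall_pier":[.5716,.0685,.037,-.03],"short_pier":[.5694,-.0275,.057,-.03]}[k],[(n,m,c)],[0,1,3]),n)
im=cv2.imread("pics/e_wrist.png")[20:320,120:520]; cv2.imwrite("pics/e_big.png",cv2.resize(im,(800,600),interpolation=3))
s=status.read_state(); c=cam("wrist",s); print(s["ee_pos"],s["time"])
for p,h in (([.5716,.0685],.099+.009),([.5694,-.0275],.099+.009)): print("pin pred",((proj(c,[*p,h])-[120,20]+.5)*2-.5).round(1))
E
```

```text
tall_pier wrist [0.5727 0.0686 0.037 ] -1.7 cost 0.059
short_pier wrist [ 0.5707 -0.027   0.057 ] -1.8 cost 0.052
tall_pier top [0.5709 0.0689 0.037 ] -0.4 cost 0.1
short_pier top [ 0.5687 -0.0271  0.057 ] -0.9 cost 0.04
[ 0.56805271 -0.07603553  0.35800601] 19.4
pin pred [[398.9  16.3]]
pin pred [[400.2 280.7]]
```

View pics/e_big.png

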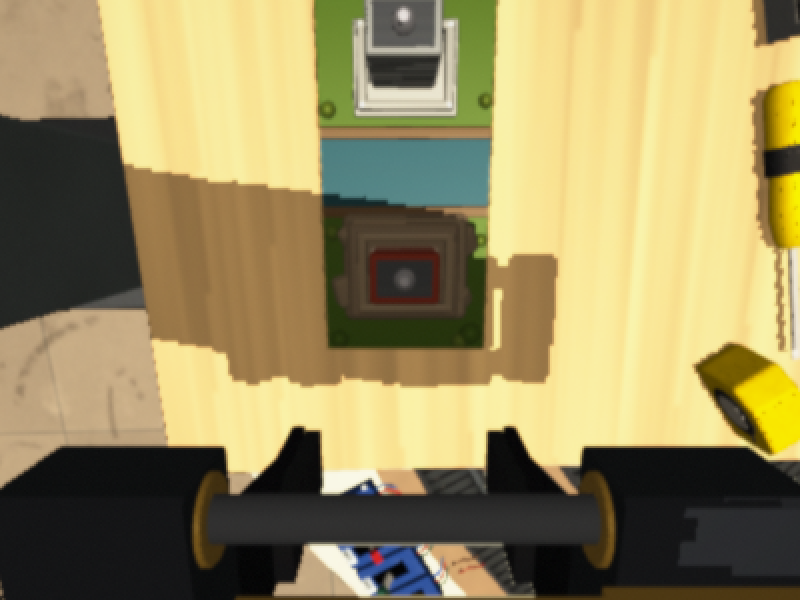

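Both piers stand in their footings; the pins show at (403,17) and (404,279). The span is next.

```bash
python3 plan.py .481 .294 .19 -4.6
```

```text
now grasp [ 0.568  -0.076   0.1945] t 19.4 width 0.0523
[0.817, -0.216, 0.01, -0.0, -0.0, 0.034]
[0.813, -0.23, 0.01, -0.0, -0.0, 0.034]
[0.809, -0.244, 0.01, -0.0, -0.0, 0.034]
```

Request:
play_rows(series=[[0.3,-0.08,0,0,0,0.03],[0.6,-0.16,0,0,0,0.05],[0.817,-0.22,0,0,0,0.06],[0.95,-0.25,0,0,0,0.1],[1,-0.26,0,0,0,0.1]])

```text
time: 19.9
ee_pos: [0.5326, 0.0771, 0.3581]
eef_rot: [0.734, 0.679, 0.0, -0.0]
ft_force: [0.4, -0.1, -0.1]
width: 0.0523
grip_force: 0.0
```

Request:
play_rows(series=[[0.3,-0.08,0,0,0,0],[0.6,-0.17,0,0,0,0],[0.8,-0.24,0,0,0,0],[0.95,-0.28,0,0,0,0],[1,-0.29,0,0,0,0]])

```text
time: 20.4
ee_pos: [0.5015, 0.2292, 0.358]
eef_rot: [0.734, 0.679, 0.0, -0.0]
ft_force: [0.2, -0.2, 0.5]
width: 0.0523
grip_force: 0.0
```

```bash
python3 plan.py .481 .294 .12 -4.6
```

```text
now grasp [0.5014 0.2293 0.1945] t 20.4 width 0.0523
[0.42, -0.169, 0.497, -0.0, -0.001, 0.006]
```

```bash
python3 - <<'E'
from fit import *
D=snap("f",["wrist","top"],["bridge_span","track_piece"])
for n,k,m,c,cf in D: show(k,*fit(k,{"bridge_span":[.481,.294,.026,-.08],"track_piece":[.633,.308,.026,-.1]}[k],[(n,m,c)],[0,1,3]),n)
E
```

```text
bridge_span wrist [0.4814 0.2942 0.026 ] -4.6 cost 0.035
track_piece wrist [0.6321 0.3079 0.026 ] -6.1 cost 0.13
```

Request:
play_rows(series=[[0.2,-0.08,0.1,0,0,0],[0.42,-0.169,0.2,0,0,0],[0.42,-0.169,0.35,0,0,0],[0.42,-0.169,0.497,0,0,0],[0.42,-0.169,0.497,0,0,0]])

```text
time: 21.2
ee_pos: [0.4812, 0.2908, 0.2809]
eef_rot: [0.735, 0.678, -0.002, 0.0]
ft_force: [0.1, 0.1, -0.3]
width: 0.0519
grip_force: 0.0
```

```bash
python3 plan.py .481 .294 .046 -4.6
```

```text
now grasp [0.4806 0.2903 0.1174] t 21.2 width 0.0519
[0.023, -0.001, 0.476, -0.006, 0.007, -0.002]
```

Request:
play_rows(series=[[0.01,0,0.12,0,0,0],[0.015,0,0.24,0,0,0],[0.015,0,0.36,0,0,0],[0.015,0,0.44,0,0,0],[0.015,0,0.45,0,0,0]])

```text
time: 21.7
ee_pos: [0.4819, 0.2938, 0.2155]
eef_rot: [0.735, 0.678, -0.001, 0.0]
ft_force: [0.2, 0.4, 0.1]
width: 0.0522
grip_force: 0.0
```

Request:
play_rows(series=[[0,0,0,0,0,0],[0,0,0,0,0,0]])

```text
time: 21.9
ee_pos: [0.4823, 0.2945, 0.2172]
eef_rot: [0.735, 0.678, 0.001, 0.0]
ft_force: [-0.6, 0.4, 0.6]
width: 0.0523
grip_force: 0.0
```

```bash
python3 plan.py .481 .294 .0455 -4.6
```

```text
now grasp [0.4825 0.2947 0.0537] t 21.9 width 0.0523
[-0.004, -0.008, 0.054, 0.002, -0.002, -0.001]
```

Request:
play_rows(series=[[-0.004,-0.008,0.02,0,0,0],[-0.004,-0.008,0.05,0,0,0],[-0.004,-0.008,0.05,0,0,0]])

```text
time: 22.2
ee_pos: [0.4806, 0.2941, 0.2087]
eef_rot: [0.735, 0.678, 0.0, -0.0]
ft_force: [-0.5, 0.7, 2.9]
width: 0.0524
grip_force: 1.3
```

Request:
play_rows(series=[[0,0,0,0,0,0],[0,0,0,0,0,0],[0,0,0,0,0,0],[0,0,0,0,0,0],[0,0,0,0,0,0]], fingers=-1, squeeze=10)

```text
time: 22.7
ee_pos: [0.4807, 0.2941, 0.2087]
eef_rot: [0.735, 0.678, 0.0, -0.0]
ft_force: [0.7, -1.3, 4.7]
width: 0.0281
grip_force: 10.8
```

Request:
play_rows(series=[[0,0,-0.25,0,0,0],[0,0,-0.5,0,0,0],[0,0,-0.75,0,0,0],[0,0,-0.9,0,0,0],[0,0,-0.9,0,0,0]])

```text
time: 23.2
ee_pos: [0.4812, 0.2942, 0.3466]
eef_rot: [0.735, 0.678, 0.002, 0.0]
ft_force: [0.1, 0.2, 0.1]
width: 0.0279
grip_force: 10.0
```

```bash
python3 plan.py .5705 .0205 .18 -1.7
```

```text
now grasp [0.4818 0.2947 0.1831] t 23.2 width 0.0279
[-0.886, 0.37, 0.008, 0.003, -0.003, -0.048]
[-0.895, 0.347, 0.009, 0.003, -0.003, -0.048]
```

Request:
play_rows(series=[[-0.2,0.08,0,0,0,-0.02],[-0.4,0.165,0,0,0,-0.03],[-0.6,0.25,0,0,0,-0.04],[-0.8,0.33,0,0,0,-0.048],[-0.886,0.37,0,0,0,-0.048]])

```text
time: 23.7
ee_pos: [0.5256, 0.1537, 0.3423]
eef_rot: [0.728, 0.686, -0.001, 0.0]
ft_force: [0.6, -1.0, -0.8]
width: 0.0276
grip_force: 10.0
```

Request:
play_rows(series=[[-0.2,0.08,0,0,0,-0.02],[-0.4,0.16,0,0,0,-0.03],[-0.6,0.24,0,0,0,-0.04],[-0.8,0.31,0,0,0,-0.048],[-0.895,0.347,0,0,0,-0.048]])

```text
time: 24.2
ee_pos: [0.57, 0.0178, 0.3426]
eef_rot: [0.718, 0.696, -0.001, -0.0]
ft_force: [-0.7, -0.7, -0.4]
width: 0.0276
grip_force: 10.0
```

Request:
play_rows(series=[[0,0,0,0,0,0],[0,0,0,0,0,0]])

```text
time: 24.4
ee_pos: [0.5696, 0.0213, 0.3427]
eef_rot: [0.717, 0.697, -0.0, -0.001]
ft_force: [0.5, 0.9, -0.3]
width: 0.0278
grip_force: 10.0
```

```bash
python3 plan.py .5705 .0205 .135 -1.7; python3 - <<'E'
from fit import *
D=snap("g",["wrist"],["bridge_span"])
s=status.read_state(); c=cam("wrist",s); A=R.from_quat(s["eef_rot"]); g=np.array(s["ee_pos"])+A.apply([0,0,r.grasp_offset])
for n,k,m,c,cf in D: show(k,*fit(k,[g[0],g[1],g[2]-.0192,-.03],[(n,m,c)],[0,1,3]),n)
im=cv2.imread("pics/g_wrist.png")[20:320,120:520]; cv2.imwrite("pics/g_big.png",cv2.resize(im,(800,600),interpolation=3))
a=R.from_euler("z",-1.7,degrees=True).as_matrix()
for q in ([-.014,.0725,.0028],[.014,.0725,.0028],[-.014,.0725,-.0192],[.014,.0725,-.0192]): print("span far end",((proj(c,a@np.array(q)+g)-[120,20]+.5)*2-.5).round(1))
print("tall pin",((proj(c,[.5716,.0685,.108])-[120,20]+.5)*2-.5).round(1))
E
```

```text
now grasp [0.5694 0.0214 0.1792] t 24.4 width 0.0278
[-0.005, 0.007, 0.295, -0.003, -0.001, 0.001]
bridge_span wrist [0.5707 0.0214 0.1603] -1.7 cost 0.172
span far end [[341.1 225.7]]
span far end [[455.2 225.8]]
span far end [[349.6 223.3]]
span far end [[448.4 223.4]]
tall pin [[402.4 289.3]]
```

View pics/g_big.png

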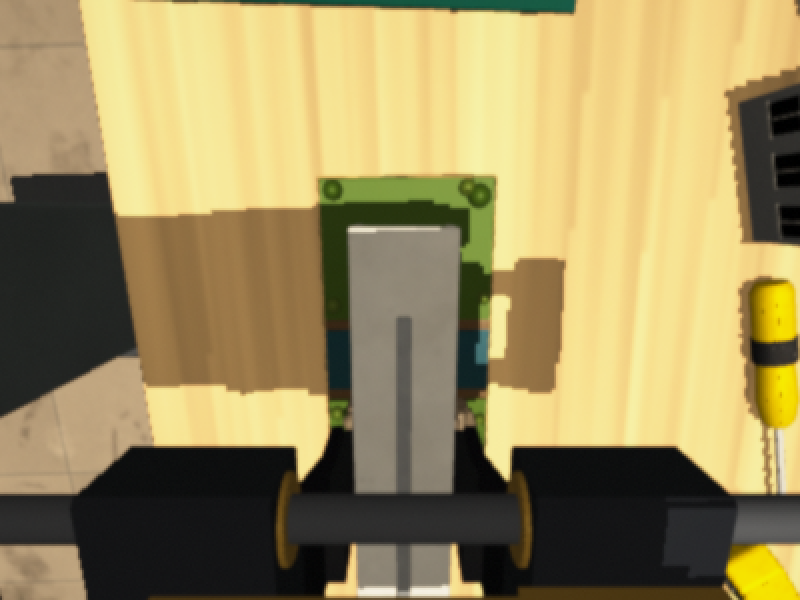

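The span's far end is at row 227, within 1 mm of prediction. I'll lower it.

Request:
play_rows(series=[[0,0.007,0.08,0,0,0],[0,0.007,0.16,0,0,0],[0,0.007,0.24,0,0,0],[0,0.007,0.3,0,0,0],[0,0.007,0.3,0,0,0]])

```text
time: 25.0
ee_pos: [0.5703, 0.0202, 0.2966]
eef_rot: [0.718, 0.696, -0.001, -0.001]
ft_force: [-0.2, 0.7, -0.3]
width: 0.028
grip_force: 10.0
```

Request:
play_rows(series=[[0,0,0.02,0,0,0],[0,0,0.04,0,0,0],[0,0,0.06,0,0,0],[0,0,0.08,0,0,0],[0,0,0.085,0,0,0]])

```text
time: 25.5
ee_pos: [0.5708, 0.0201, 0.2855]
eef_rot: [0.718, 0.696, -0.0, -0.0]
ft_force: [-0.2, 0.5, -0.9]
width: 0.0277
grip_force: 10.0
```

Request:
play_rows(series=[[0,0,0,0,0,0],[0,0,0,0,0,0]])

```text
time: 25.7
ee_pos: [0.5709, 0.0201, 0.2859]
eef_rot: [0.718, 0.696, 0.0, 0.0]
ft_force: [0.7, 0.7, -0.2]
width: 0.0276
grip_force: 10.0
```

```bash
python3 plan.py .5705 .0213 .1182 -1.7
```

```text
now grasp [0.5709 0.0201 0.1224] t 25.7 width 0.0276
[0.008, -0.003, 0.028, 0.0, -0.0, -0.001]
```

Request:
play_rows(series=[[0.004,0,0.01,0,0,0],[0.004,0,0.018,0,0,0],[0.004,0,0.026,0,0,0],[0.004,0,0.03,0,0,0],[0.004,0,0.03,0,0,0]])

```text
time: 26.2
ee_pos: [0.571, 0.0207, 0.2817]
eef_rot: [0.718, 0.696, 0.0, -0.0]
ft_force: [-2.5, 1.2, 4.3]
width: 0.0276
grip_force: 10.0
```

Request:
play_rows(series=[[0,0,0,0,0,0],[0,0,0,0,0,0],[0,0,0,0,0,0],[0,0,0,0,0,0]], fingers=0.2)

```text
time: 26.6
ee_pos: [0.5708, 0.0207, 0.2812]
eef_rot: [0.718, 0.696, -0.0, -0.0]
ft_force: [-0.1, -0.3, -0.2]
width: 0.049
grip_force: 0.0
```

Request:
play_rows(series=[[0,0,-0.15,0,0,0],[0,0,-0.3,0,0,0],[0,0,-0.45,0,0,0],[0,0,-0.55,0,0,0],[0,0,-0.55,0,0,0]])

```text
time: 27.1
ee_pos: [0.5714, 0.0206, 0.3657]
eef_rot: [0.718, 0.696, 0.001, 0.001]
ft_force: [0.8, -0.3, -0.4]
width: 0.0523
grip_force: 0.0
```

Request:
play_rows(series=[[-0.3,0,0,0,0,0],[-0.5,0,0,0,0,0],[-0.6,0,0,0,0,0],[-0.6,0,0,0,0,0],[-0.6,0,0,0,0,0]])

```text
time: 27.6
ee_pos: [0.5683, -0.068, 0.3631]
eef_rot: [0.717, 0.697, -0.0, -0.001]
ft_force: [-0.4, 0.1, -0.6]
width: 0.0522
grip_force: 0.0
```

```bash
python3 - <<'E'
from fit import *
D=snap("h",["wrist","top","scene"],["bridge_span"])
for vs in (["wrist"],["top"],["scene"],["wrist","top","scene"]):
    o=[(n,m,c) for n,k,m,c,cf in D if n in vs]
    if o: show("span",*fit("bridge_span",[.5705,.0207,.099,-.03],o,[0,1,3] if len(o)<2 else range(4)),vs)
im=cv2.imread("pics/h_wrist.png")[20:320,120:520]; big=cv2.resize(im,(800,600),interpolation=3); cv2.imwrite("pics/h_big.png",big)
sc=cv2.imread("pics/h_scene.png")[190:310,310:430]; cv2.imwrite("pics/h_both.png",np.hstack([cv2.resize(big,(400,300)),cv2.resize(sc,(400,400),interpolation=3)[:300]]))
E
python3 plan.py .632 .3075 .2 -6
```

```text
now grasp [ 0.5683 -0.0682  0.2002] t 27.9 width 0.0524
[0.839, 0.118, 0.001, -0.0, -0.0, 0.049]
[0.841, 0.096, 0.001, -0.0, -0.0, 0.049]
[0.844, 0.075, 0.001, -0.0, -0.0, 0.049]Traceback (most recent call last):
  File "<stdin>", line 5, in <module>
  File "fit.py", line 32, in fit
    x0=np.zeros(len(free)); o=minimize(f,x0,method="Nelder-Mead",options=dict(initial_simplex=np.vstack([x0]+[x0+e for e in np.eye(len(free))]),xatol=.01,fatol=1e-4))
                              ~~~~~~~~^^^^^^^^^^^^^^^^^^^^^^^^^^^^^^^^^^^^^^^^^^^^^^^^^^^^^^^^^^^^^^^^^^^^^^^^^^^^^^^^^^^^^^^^^^^^^^^^^^^^^^^^^^^^^^^^^^^^^^^^^^^^^^^^
    res = _minimize_neldermead(fun, x0, args, callback, bounds=bounds,
                               **options)
    fsim[k] = func(sim[k])
              ~~~~^^^^^^^^
    fx = function(np.copy(x), *(wrapper_args + args))
  File "fit.py", line 31, in f
    def f(x): p=p0.copy(); p[free]+=x*sc; return cost(k,p,obs)
                                                 ~~~~^^^^^^^^^
  File "fit.py", line 24, in cost
    M=cv2.resize(M.astype(np.float32),None,fx=4,fy=4,interpolation=cv2.INTER_LINEAR)>.5
      ~~~~~~~~~~^^^^^^^^^^^^^^^^^^^^^^^^^^^^^^^^^^^^^^^^^^^^^^^^^^^^^^^^^^^^^^^^^^^^
cv2.error: OpenCV(4.12.0) /io/opencv/modules/imgproc/src/resize.cpp:4208: error: (-215:Assertion failed) !ssize.empty() in function 'resize'
```

```bash
sed -i 's/u0,v0=u.min()-6,v.min()-6/u0,v0=max(u.min()-6,0),max(v.min()-6,0)/' fit.py; python3 - <<'E'
from fit import *
D=pickle.load(open("v_h.pkl","rb"))
for vs in (["wrist"],["top"],["scene"],["top","scene"]):
    o=[(n,m,c) for n,k,m,c,cf in D if n in vs]
    if o: show("span",*fit("bridge_span",[.5705,.0207,.099,-.03],o,[0,1,3] if len(o)<2 else range(4)),vs)
im=cv2.imread("pics/h_wrist.png")[20:320,120:520]
sc=cv2.imread("pics/h_scene.png")[190:310,310:430]; cv2.imwrite("pics/h_both.png",np.hstack([im,cv2.resize(sc,(400,400),interpolation=3)[:300]]))
E
```

```text
span ['wrist'] [0.5721 0.0216 0.099 ] -1.8 cost 0.022
span ['top'] [0.5701 0.0195 0.099 ] -0.9 cost 0.13
span ['scene'] [0.569 0.019 0.099] -2.0 cost 0.1
span ['top', 'scene'] [0.571  0.0208 0.0963] -2.2 cost 0.109
```

View pics/h_both.png

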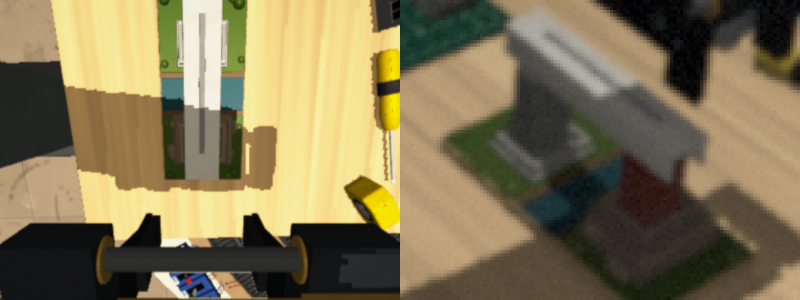

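The span sits level on both piers in the wrist and scene views (span ends at (202,5) and (202,178) in the left half). Now the track.

Request:
play_rows(series=[[0.3,0.04,0,0,0,0.03],[0.6,0.08,0,0,0,0.05],[0.83,0.11,0,0,0,0.08],[1,0.14,0,0,0,0.12],[1,0.14,0,0,0,0.147]], fingers=0.4)

```text
time: 28.4
ee_pos: [0.5937, 0.0855, 0.3633]
eef_rot: [0.742, 0.671, 0.0, -0.001]
ft_force: [-0.1, 0.3, -0.7]
width: 0.0606
grip_force: 0.0
```

Request:
play_rows(series=[[0.3,0.03,0,0,0,0],[0.6,0.06,0,0,0,0],[0.83,0.08,0,0,0,0],[0.95,0.09,0,0,0,0],[0.95,0.09,0,0,0,0]])

```text
time: 28.9
ee_pos: [0.622, 0.223, 0.3632]
eef_rot: [0.743, 0.67, -0.0, -0.0]
ft_force: [-0.5, -0.4, -0.0]
width: 0.0611
grip_force: 0.0
```

```bash
python3 plan.py .632 .3075 .1 -6; python3 - <<'E'
from fit import *
D=snap("i",["wrist"],["track_piece"])
for n,k,m,c,cf in D: show(k,*fit(k,[.632,.3075,.026,-.1],[(n,m,c)],[0,1,3]),n); print(rect(c,m,.037))
E
```

```text
now grasp [0.6219 0.2231 0.1997] t 28.9 width 0.0611
[0.567, 0.009, 0.665, -0.001, -0.0, 0.003]
track_piece wrist [0.6361 0.3076 0.026 ] -5.7 cost 0.057
(array([0.6362, 0.3082], dtype=float32), [0.0394, 0.1733], 84.3)
```

Request:
play_rows(series=[[0.28,0.01,0,0,0,0],[0.56,0.026,0,0,0,0],[0.56,0.026,0.2,0,0,0],[0.56,0.026,0.4,0,0,0],[0.56,0.026,0.665,0,0,0]])

```text
time: 29.5
ee_pos: [0.6362, 0.3011, 0.2648]
eef_rot: [0.745, 0.667, 0.001, 0.001]
ft_force: [0.6, -0.1, 0.3]
width: 0.0608
grip_force: 0.0
```

Request:
play_rows(series=[[0,0,0.1,0,0,0],[0,0,0.2,0,0,0],[0,0,0.28,0,0,0],[0,0,0.28,0,0,0],[0,0,0.28,0,0,0]])

```text
time: 30.0
ee_pos: [0.6356, 0.3034, 0.2232]
eef_rot: [0.744, 0.668, 0.001, 0.0]
ft_force: [0.0, 0.7, 1.1]
width: 0.0609
grip_force: 0.0
```

```bash
python3 plan.py .6345 .307 .0455 -6
```

```text
now grasp [0.6358 0.3035 0.0597] t 30.0 width 0.0609
[0.023, -0.01, 0.094, 0.002, -0.002, -0.004]
```

Request:
play_rows(series=[[0.023,-0.01,0.03,0,0,0],[0.023,-0.01,0.07,0,0,0],[0.023,-0.01,0.093,0,0,0],[0.023,-0.01,0.093,0,0,0],[0.023,-0.01,0.093,0,0,0]])

```text
time: 30.5
ee_pos: [0.634, 0.3074, 0.2088]
eef_rot: [0.744, 0.668, 0.0, -0.0]
ft_force: [-2.5, 0.4, 5.7]
width: 0.0607
grip_force: 3.0
```

Request:
play_rows(series=[[0,0,0,0,0,0],[0,0,0,0,0,0],[0,0,0,0,0,0],[0,0,0,0,0,0],[0,0,0,0,0,0]], fingers=-1, squeeze=15)

```text
time: 31.0
ee_pos: [0.6342, 0.3073, 0.2088]
eef_rot: [0.744, 0.668, 0.001, -0.0]
ft_force: [-0.6, 0.8, 5.4]
width: 0.0355
grip_force: 16.0
```

Request:
play_rows(series=[[0,0,-0.25,0,0,0],[0,0,-0.5,0,0,0],[0,0,-0.75,0,0,0],[0,0,-1,0,0,0],[0,0,-1,0,0,0]])

```text
time: 31.5
ee_pos: [0.6351, 0.307, 0.3643]
eef_rot: [0.744, 0.668, 0.004, 0.001]
ft_force: [0.9, 0.1, -1.2]
width: 0.036
grip_force: 15.0
```

```bash
python3 plan.py .571 .021 .19 -1.8
```

```text
now grasp [0.6364 0.3077 0.2008] t 31.5 width 0.036
[-0.971, -0.111, 0.03, 0.007, -0.005, -0.072]
[-0.966, -0.147, 0.033, 0.007, -0.005, -0.072]
```

Request:
play_rows(series=[[-0.2,-0.02,0,0,0,-0.02],[-0.45,-0.05,0,0,0,-0.04],[-0.7,-0.08,0,0,0,-0.06],[-0.9,-0.1,0,0,0,-0.072],[-0.971,-0.111,0,0,0,-0.072]])

```text
time: 32.0
ee_pos: [0.6017, 0.16, 0.3577]
eef_rot: [0.733, 0.681, -0.001, 0.0]
ft_force: [1.5, -0.3, -0.1]
width: 0.036
grip_force: 15.0
```

Request:
play_rows(series=[[-0.2,-0.03,0,0,0,-0.02],[-0.45,-0.07,0,0,0,-0.04],[-0.7,-0.1,0,0,0,-0.06],[-0.9,-0.135,0,0,0,-0.072],[-0.966,-0.147,0,0,0,-0.072]])

```text
time: 32.5
ee_pos: [0.5693, 0.0178, 0.3578]
eef_rot: [0.719, 0.695, -0.0, 0.0]
ft_force: [0.3, -0.1, -0.3]
width: 0.0361
grip_force: 15.0
```

Request:
play_rows(series=[[0,0,0,0,0,0],[0,0,0,0,0,0]])

```text
time: 32.7
ee_pos: [0.5701, 0.0227, 0.3578]
eef_rot: [0.718, 0.696, 0.0, -0.0]
ft_force: [-0.0, 0.7, -1.0]
width: 0.036
grip_force: 15.0
```

```bash
python3 plan.py .571 .021 .15 -1.8; python3 - <<'E'
from fit import *
s=status.read_state(); c=cam("wrist",s); A=R.from_quat(s["eef_rot"]); g=np.array(s["ee_pos"])+A.apply([0,0,r.grasp_offset])
snap("j",["wrist"],[])
im=cv2.imread("pics/j_wrist.png")[20:320,120:520]; cv2.imwrite("pics/j_big.png",cv2.resize(im,(800,600),interpolation=3))
a=R.from_euler("z",-1.8,degrees=True).as_matrix()
for q in ([-.020,.0875,-.0083],[.020,.0875,-.0083],[-.020,.0875,-.0193],[.020,.0875,-.0193]): print("track far end",((proj(c,a@np.array(q)+g)-[120,20]+.5)*2-.5).round(1))
E
```

```text
now grasp [0.5701 0.0228 0.1943] t 32.7 width 0.036
[-0.012, 0.006, 0.295, -0.001, -0.001, 0.003]
track far end [[321.3 167. ]]
track far end [[476.3 167.4]]
track far end [[327.  169.9]]
track far end [[471.3 170.2]]
```

View pics/j_big.png

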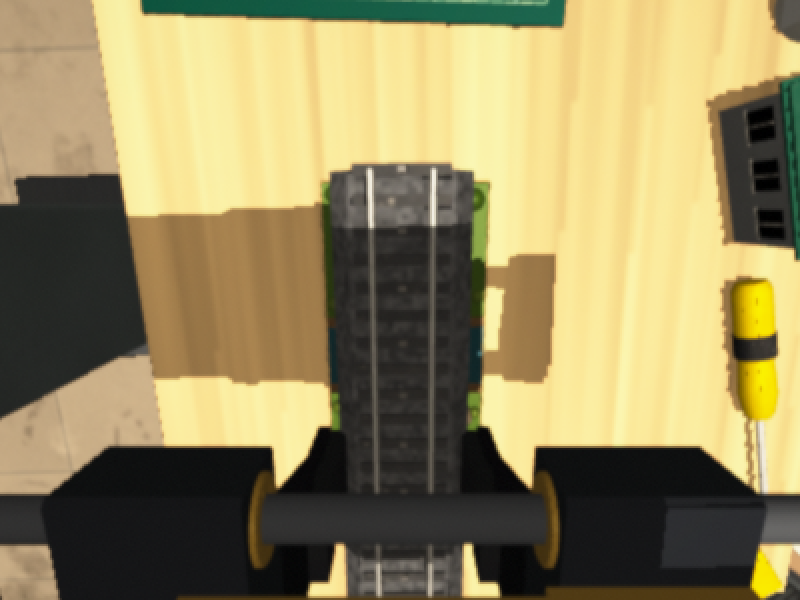

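The track's far end is at row 167, as predicted. I'll lower it.

Request:
play_rows(series=[[-0.012,0.006,0.08,0,0,0],[-0.012,0.006,0.16,0,0,0],[-0.012,0.006,0.24,0,0,0],[-0.012,0.006,0.3,0,0,0],[-0.012,0.006,0.3,0,0,0]])

```text
time: 33.25
ee_pos: [0.5702, 0.0193, 0.3112]
eef_rot: [0.718, 0.696, -0.001, -0.001]
ft_force: [-1.3, -0.1, -0.1]
width: 0.0357
grip_force: 15.0
```

Request:
play_rows(series=[[0,0,0,0,0,0],[0,0,0,0,0,0]])

```text
time: 33.45
ee_pos: [0.5709, 0.0191, 0.3136]
eef_rot: [0.718, 0.696, 0.0, 0.0]
ft_force: [-0.4, 0.5, -1.2]
width: 0.0361
grip_force: 15.0
```

```bash
python3 plan.py .571 .021 .1403 -1.8
```

```text
now grasp [0.5711 0.0191 0.1501] t 33.45 width 0.0361
[0.013, 0.0, 0.065, 0.001, -0.0, -0.0]
```

Request:
play_rows(series=[[0.013,0,0.02,0,0,0],[0.013,0,0.04,0,0,0],[0.013,0,0.055,0,0,0],[0.013,0,0.064,0,0,0],[0.013,0,0.067,0,0,0]])

```text
time: 33.95
ee_pos: [0.5709, 0.021, 0.3037]
eef_rot: [0.718, 0.696, 0.0, -0.0]
ft_force: [-3.1, 0.6, 9.6]
width: 0.0358
grip_force: 15.0
```

Request:
play_rows(series=[[0,0,0,0,0,0],[0,0,0,0,0,0]])

```text
time: 34.15
ee_pos: [0.5709, 0.021, 0.3037]
eef_rot: [0.718, 0.696, 0.0, -0.0]
ft_force: [-3.2, -0.1, 6.2]
width: 0.0361
grip_force: 15.0
```

Seated, with grasp z = 0.1402. Now I'll release.

Request:
play_rows(series=[[0,0,0,0,0,0],[0,0,0,0,0,0],[0,0,0,0,0,0],[0,0,0,0,0,0],[0,0,0,0,0,0]], fingers=0.4)

```text
time: 34.65
ee_pos: [0.5708, 0.0211, 0.3029]
eef_rot: [0.718, 0.696, -0.0, -0.0]
ft_force: [-1.3, -0.2, 0.2]
width: 0.0596
grip_force: 0.0
```

Request:
play_rows(series=[[0,0,-0.15,0,0,0],[0,0,-0.3,0,0,0],[0,0,-0.45,0,0,0],[0,0,-0.55,0,0,0],[0,0,-0.55,0,0,0]])

```text
time: 35.15
ee_pos: [0.5712, 0.021, 0.3874]
eef_rot: [0.718, 0.696, 0.001, 0.001]
ft_force: [0.6, -0.4, -0.1]
width: 0.0609
grip_force: 0.0
```

Request:
play_rows(series=[[-0.3,0,0,0,0,0],[-0.5,0,0,0,0,0],[-0.6,0,0,0,0,0],[-0.6,0,0,0,0,0],[-0.6,0,0,0,0,0]])

```text
time: 35.65
ee_pos: [0.5681, -0.0676, 0.3849]
eef_rot: [0.718, 0.696, -0.0, -0.001]
ft_force: [0.1, 0.8, -0.0]
width: 0.0613
grip_force: 0.0
```

```bash
python3 - <<'E'
from fit import *
D=snap("k",["wrist","scene"],["track_piece"])
for n,k,m,c,cf in D: show(k,*fit(k,[.571,.021,.121,-.03],[(n,m,c)],[0,1,3]),n)
im=cv2.imread("pics/k_wrist.png")[20:320,120:520]
sc=cv2.imread("pics/k_scene.png")[190:310,310:430]; cv2.imwrite("pics/k_both.png",np.hstack([im,cv2.resize(sc,(400,400),interpolation=3)[:300]]))
E
```

```text
track_piece wrist [0.5726 0.0233 0.121 ] -1.3 cost 0.045
track_piece scene [0.5646 0.0182 0.121 ] -2.2 cost 0.154
```

View pics/k_both.png

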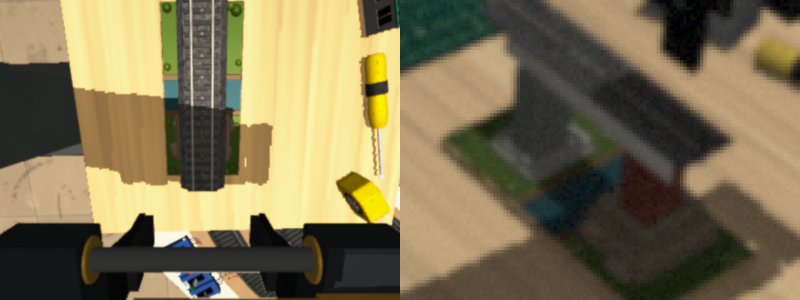

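The track lies along the span (wrist half: cols 178–224, near end at row 190), and the scene half shows it level on both piers. Handing in.

```bash
python3 -c "
from bench import job
print(job.close_job())"
```

```text
the job is handed in; nothing more can be done
None
```

The bridge is fitted and handed in: both piers are in their footings, the span is flat on both pins, the track is centred on top, and everything is let go. The pot was never touched, and no verdict came back from the judge.

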